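# Lock the wheel-bearing adjuster with its pin and knurled ring

## Robot

A 6-joint arm with a two-finger parallel gripper is mounted at the origin on the work surface. World frame = base frame: x ahead of the robot, y to its left, z up, the work surface at z = 0. Lengths are in m, angles in rad, forces in N, time in s.
With the tool pointing down it reaches from about 0.4 to 0.925 m from the base axis. Payload 3.4 kg.
Tool frame: the origin (TCP) lies midway between the tips of the shut fingers; the grasp point (between the pads) lies 19 mm behind it; z points along the fingers, y is the direction in which the jaws open and shut (so a half turn about z gives the same grasp; the last joint's range is limited). The gripper opens to 85 mm and grips with 20 to 120 N. Pads are 22 mm wide; open, the fingers measure 114 mm over their backs; the gripper's body (76 mm by 85 mm) begins 54 mm behind the grasp point. The pads swing forward as they close: fully open they stand 13 mm farther back than shut.
Start: joints at [-1.302, 0.307, 1.506, -0, 1.328, -0.073], TCP at [0.193, -0.542, 0.231] pointing down, gripper open.
Joint ranges: [-3.12, 3.12], [-1.05, 2.28], [0.14, 2.33], [-1.42, 4.57], [0.1, 2.73], [-2.68, 2.68]. Speed limits (rad/s): [2.57, 2.57, 3.14, 3.14, 3.14, 3.14].

## Interface

Orientations are given as a unit quaternion [w, x, y, z].
In Python, from plant import manip, cams gives the robot as it stands. Calls block until the motion is done:
- manip.reach(position, orientation): joint-space move of the TCP to a pose.
- manip.movel(position, rot=None, speed=0.15, stop_force=None): straight line of the TCP; rot=None keeps the orientation; speed is the mean speed in m/s. With stop_force (N) it stops when the force on the tool has changed by that much, and returns True; else False.
- manip.move_j(angles): joint-space move.
- manip.grip(opening): opening from 0.0 (shut) to 1.0 (fully open); the grip force is fixed at half the most; returns when the fingers have stopped.
- manip.dwell(seconds).
- manip.solve_ik(position, orientation): joint angles nearest the present ones, or None.
- manip.read_state(): the state.
- cams.get_image(name): name is "scene" or "top" or "wrist"; returns a dict with "frame" (420x560x3 uint8, red, green, blue), "K" (3x3 intrinsics, pixels), "R" (3x3) and "t" (3): a world point X has camera coordinates R X + t; the wrist camera has in their place "T_tool_cam" (4x4, takes a point from camera to tool coordinates, whose origin is the TCP and whose axes are the flange's). Camera axes: x right, y down, z forward; pixel columns grow to the right and rows downward; lengths in m; the calibration is good to about 2 mm. The wrist camera is an equidistant fisheye: a pixel r from the principal point sees the ray r / f radians off the axis. A picture is of the moment at which its call begins: read the wrist's pose just before it. There is no depth.
A pose or a line that the arm cannot do raises manip.IKError and nothing moves.
- manip.job_done(): hands the job in, once; it reports no verdict.
The state is a dict: "clock": time; "q": joint angles; "joint_vel": joint speeds; "effort": joint torques, N m; "tool_pos": TCP position; "orientation": TCP orientation; "ft_force": force on the tool from outside, world axes, zero at the start; "wrist_torque": the same for the moment, N m; "width": opening from 0.0 (shut) to 1.0 (fully open).
Only numpy, scipy, OpenCV 4.12 (cv2) and the standard library are available. Lean on these libraries where they do the work, as an engineer would, in place of code of your own. Each camera call takes 0.05 s, during which the arm holds its last target.

## Task

Take the steel pin with the plain cylindrical head out of the wooden rack and push it gently all the way down through the barrel's ear into the housing, so that it holds the barrel still. Then turn the knurled lock ring clockwise (seen from above) until it comes up firm and snug against its washer with the pin taking the load, without forcing it. Let go, leaving the pin in place and the other things on the bench where they are.

Things in the scene. Friction and masses are not known exactly. Their poses are not given: they have to be found in the camera images.
- pin_mid (a point): Centre of the locking pin, half-way up: a plain steel pin standing upright and loose in one of the rack's three holes. 74 mm tall in all: round shaft 10 mm diameter and 50 mm long with a 4 mm tapered foot, then a plain cylindrical head 18 mm diameter and 24 mm tall on top. The head's centre, where to grip it, is 25 mm above this point; the foot is 37 mm below it. z is up along the pin. 80 g.
- pin: The same locking pin; origin at the end of its foot, z up along the pin.
- tbar_pin: Bystander: pin with the same shaft and a crossbar (44 mm) for a head, in another hole of the rack. Origin at its foot. Leave it.
- disc_pin: Bystander: pin with the same shaft and a flat disc head (34 mm across, 6 mm thick), in another hole of the rack. Origin at its foot. Leave it.
- rack: Fixed wooden block 50 x 190 x 40 mm with three upright holes 12 mm wide and 30 mm deep, in a row along its y axis at y = -65, 0 and +65 mm, one pin in each (which is where varies). Origin: centre of its underside. A pin must rise 30 mm to clear it.
- housing_hole (a point): Mouth of the upright hole in the housing, 12 mm wide, 25 mm deep, bored in the housing's square boss (top 40 mm above the bench). The housing is a fixed grey casting on a 130 x 130 x 12 mm foot plate. x points away from the barrel's axis, which is 70 mm away. With the pin fully down its foot is 15 mm and its head's centre 77 mm above the bench.
- barrel: The barrel, which can turn about its upright axis, with a steel ear 8 mm thick (41 to 49 mm above the bench), 32 mm wide, reaching 87 mm out from the axis. Origin on the axis at bench height, x out along the ear. Only its own friction, 0.25 N m, holds it; turning the ring takes more, so without the pin the barrel goes round too and its setting is lost.
- ear_hole (a point): Mouth (upper face, 49 mm above the bench) of the 12 mm through hole in the ear, 70 mm from the barrel's axis. At the start it lies over the housing hole, and must stay there: more than 8 mm of travel (0.12 rad) means the setting is lost.
- ring_centre (a point): Centre of the knurled lock ring, on the barrel's upright axis, half-way up the ring: dark steel ring, 60 mm diameter, 30 mm tall (56 to 86 mm above the bench). The barrel's 40 mm end stands 6 mm above it. x turns with the ring (white tick on its top).
- ring_tick (a point): White tick on the ring's top face, 25 mm from the axis, turning with it. Clockwise seen from above screws the ring on. It runs against 0.4 N m of friction for 0.5 to 1.1 rad (it varies and cannot be seen, only felt), then comes home; past that the torque climbs steeply as the washer winds up. Snug is 0.65 to 1.1 N m (about 0.8 is best); on letting go the washer springs back a little.
- washer: Black rubber washer, 48 mm, under the ring, through which the ring drives the barrel; it winds up by 1 rad per 5 N m. The pin then carries the torque less the barrel's 0.25 N m, 70 mm from the axis; more than 14 N between pin and ear is overtightened. Do not push the pin on the ear with over 30 N. Origin on the barrel's axis at bench height.
- teabowl: Bystander: blue ceramic bowl, 84 mm wide, 75 mm tall. Origin under its centre.
- rib: Bystander: flat wooden potter's rib, about 120 x 50 x 6 mm. Origin under its centre.
- slipbrush: Bystander: a brush lying on the bench.
- saucer: Bystander: white saucer, 120 mm wide, 20 mm tall. Origin under its centre.
Things that resemble listed ones, but are neither listed nor needed, are in the scene too. There is more than one size of the part that bears housing_hole; the job needs the middle-sized.

How it is judged:
On the way, in this order (a step that is already met when the one before it is completed fails the run):
1. the pin stands fully down through the ear in the housing hole (horizontal distance between pin_mid and housing_hole below 0.007 m and height (world z) of pin_mid below 0.058 m and angle between pin's own z axis and vertical below 0.15 rad), for 0.2 s.
2. the ring is screwed home and snug, the pin holding the barrel and carrying at least 5 N (more than the running ring gives) (all of step 1 and distance of ring_tick from where it was at the start of the episode above 0.01 m and contact force between pin and barrel above 5 N), for 0.1 s.
At the end, for the whole second after the job is handed in: The pin is at rest, let go, fully down through the ear in the housing hole (centre within 7 mm sideways, below 58 mm, within 0.15 rad of upright); the ring stays screwed on (tick at least 10 mm from where it started); the barrel kept its setting (ear hole within 8 mm of its start) (all of step 1 and distance of ring_tick from where it was at the start of the episode above 0.01 m and distance of ear_hole from where it was at the start of the episode below 0.008 m and linear speed of pin below 0.02 m/s); the robot touches nothing.
It fails at once if the barrel turned: its ear's hole moved by more than 8 mm (distance of ear_hole from where it was at the start of the episode above 0.008 m).
It fails at once if the pin forced: more than 30 N between pin and ear (contact force between pin and barrel above 30 N).
It fails at once if the ring overtightened: more than 14 N between the ear and the seated pin ((horizontal distance between pin_mid and housing_hole below 0.007 m and height (world z) of pin_mid below 0.058 m and angle between pin's own z axis and vertical below 0.15 rad) and contact force between pin and barrel above 14 N).
It fails at once if another thing on the bench moved by more than 30 mm (distance of any of tbar_pin, disc_pin, teabowl, rib, slipbrush, saucer from where it was at the start of the episode above 0.03 m).
It also fails if it takes over 64 s, if anything falls off the work surface, if the arm or the gripper's body presses on something with over 40 N, if the wrist force passes 120 N, or if a joint passes its speed limit or range.

## Working session

There is one attempt and no reset: what is moved stays moved. The work goes in short steps, each a Python script; the robot and the scene stay as the last script left them, time stands still between calls to the robot, and variables do not carry over. Pictures are saved under pics/ and viewed, and the job is handed in when it is done.

```bash
ls; mkdir -p pics; python3 - <<'E'
from plant import manip, cams
import cv2, numpy as np
for n in ["scene","top","wrist"]:
    d=cams.get_image(n); cv2.imwrite(f"pics/{n}0.png",d["frame"][:,:,::-1])
    print(n,{k:np.round(v,4).tolist() for k,v in d.items() if k!="frame"})
print(manip.read_state())
E
```

```text
pics
scene {'K': [[497.1659, 0.0, 281.6328], [0.0, 497.1659, 205.924], [0.0, 0.0, 1.0]], 'R': [[0.2016, 0.9794, -0.0109], [0.7764, -0.1666, -0.6078], [-0.5971, 0.1141, -0.794]], 't': [-0.046, -0.3467, 1.4934]}
top {'K': [[438.3613, 0.0, 276.2354], [0.0, 438.3613, 213.534], [0.0, 0.0, 1.0]], 'R': [[0.0194, -0.9997, -0.0148], [-0.9937, -0.0176, -0.1105], [0.1102, 0.0169, -0.9938]], 't': [-0.0307, 0.5234, 1.2239]}
wrist {'K': [[325.1923, 0.0, 280.682], [0.0, 325.1923, 212.7589], [0.0, 0.0, 1.0]], 'T_tool_cam': [[-0.0011, -0.9555, -0.2951, 0.0753], [1.0, -0.0013, 0.0005, -0.0007], [-0.0009, -0.2951, 0.9555, -0.144], [0.0, 0.0, 0.0, 1.0]]}
{'clock': 0.15, 'q': array([-1.30248206e+00,  3.07403823e-01,  1.50739705e+00, -3.75279628e-06,
        1.32844137e+00, -7.34609370e-02]), 'joint_vel': array([ 7.92532683e-05, -1.92396765e-03, -4.49547610e-03, -2.76617193e-04,
        5.01491686e-04,  2.53140341e-03]), 'effort': array([ 2.83866520e-04, -4.57977891e+01, -2.52220452e+01, -1.66481473e-04,
        8.49763281e-03,  1.49099105e-05]), 'tool_pos': array([ 0.19256473, -0.54120141,  0.2305822 ]), 'orientation': array([-8.20704308e-04,  9.85433800e-01,  1.70057475e-01, -8.20423013e-05]), 'ft_force': array([ 0.1076586,  0.0705191, -0.2960489]), 'wrist_torque': array([-0.01504074,  0.02869418, -0.05274359]), 'width': 0.999335467288286}
```

View pics/scene0.png

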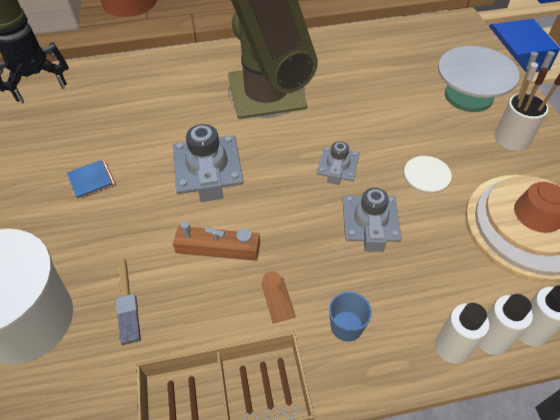

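View pics/top0.png

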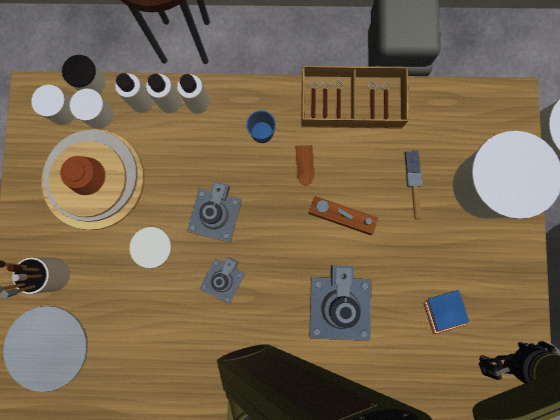

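```bash
python3 - <<'E'
import cv2, numpy as np
t=cv2.imread("pics/top0.png"); s=cv2.imread("pics/scene0.png")
a=cv2.resize(t[170:250,165:265],None,fx=8,fy=7.5,interpolation=cv2.INTER_CUBIC)
a=cv2.resize(t[172:247,165:265],None,fx=8,fy=8,interpolation=cv2.INTER_CUBIC); cv2.imwrite("pics/t_mid.png",a)
a=cv2.resize(t[180:250,295:395],None,fx=8,fy=8,interpolation=cv2.INTER_CUBIC); cv2.imwrite("pics/t_rack.png",a)
a=cv2.resize(s[180:255,330:430],None,fx=8,fy=8,interpolation=cv2.INTER_CUBIC); cv2.imwrite("pics/s_mid.png",a)
a=cv2.resize(s[205:270,165:265],None,fx=8,fy=8,interpolation=cv2.INTER_CUBIC); cv2.imwrite("pics/s_rack.png",a)
E
```

```text
(no output)
```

View pics/t_mid.png

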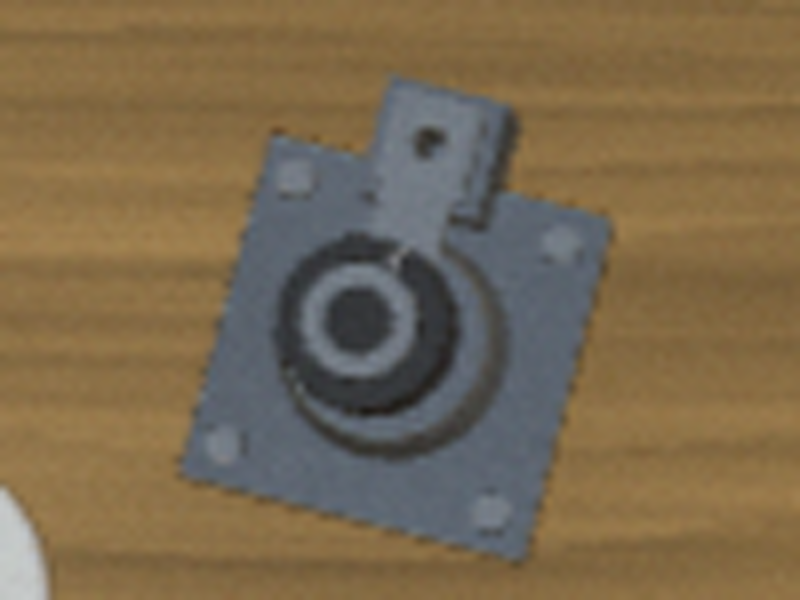

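View pics/t_rack.png

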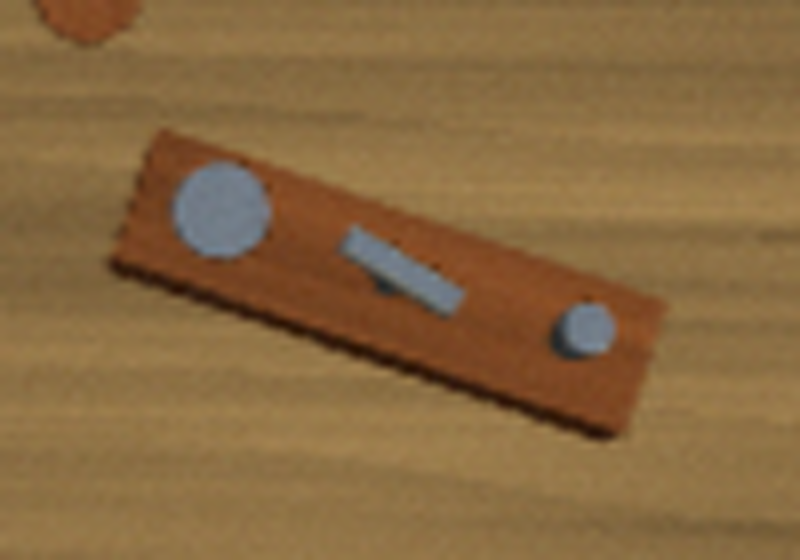

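View pics/s_mid.png

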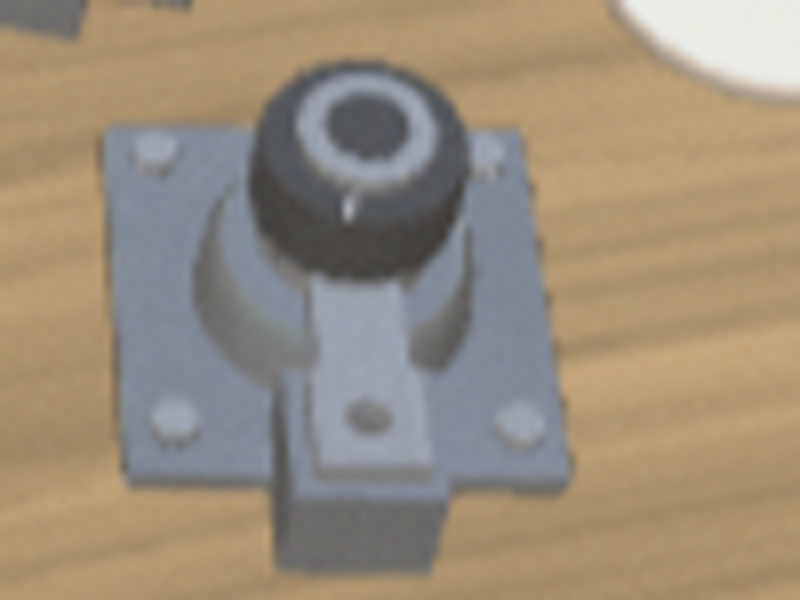

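View pics/s_rack.png

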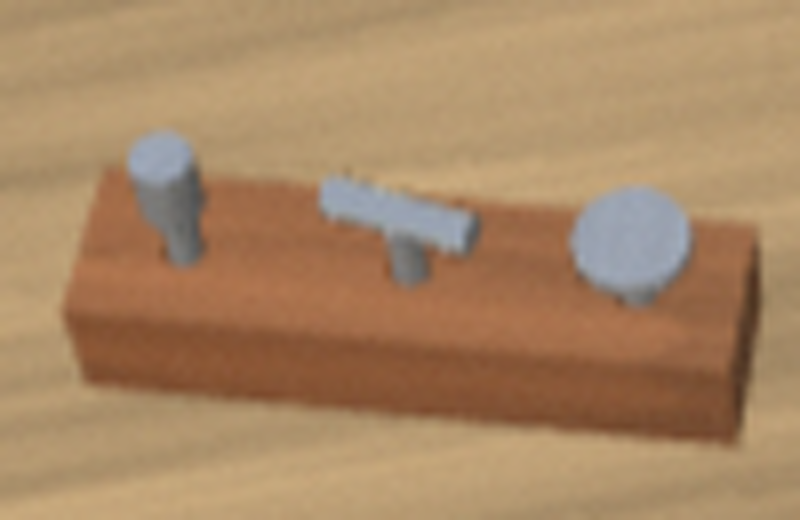

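The three housings in the top view are large (340,303), middle (213,211) and small (222,281), and the middle one fits. The three pins are disc (322,206), T-bar (345,213) and plain cylinder head (368,221). The plain one at (368,221) is the pin to use. Next I project these points into the world and check the sizes.

```bash
cat > h.py <<'E'
import numpy as np, cv2
from plant import manip, cams
from scipy.spatial.transform import Rotation as Rn
def ray(d,u,v):
    K,R,t=d["K"],d["R"],d["t"]
    c=-R.T@t; w=R.T@np.linalg.inv(K)@np.array([u,v,1.]); return c,w
def onz(d,u,v,z):
    c,w=ray(d,u,v); return c+w*(z-c[2])/w[2]
def crop(x,y,ox,oy,s=8): return (x+.5)/s-.5+ox,(y+.5)/s-.5+oy
E
python3 - <<'E'
from h import *
T=cams.get_image("top");S=cams.get_image("scene")
T["t"]=T["t"]
def pt(n,xy,off,d,z): 
    p=onz(d,*crop(*xy,*off),z); print(n,p.round(4)); return p
a=pt("earhole T",(430,142),(165,172),T,.049); b=pt("barrelend T",(357,321),(165,172),T,.092)
print(np.linalg.norm((a-b)[:2]))
c=[pt("plate",x,(165,172),T,.012) for x in [(275,133),(612,215),(525,562),(182,478)]]
print([np.linalg.norm(c[i]-c[(i+1)%4]).round(4) for i in range(4)], np.mean(c,0))
a=pt("earhole S",(370,415),(330,180),S,.049); b=pt("barrelend S",(368,127),(330,180),S,.092)
print(np.linalg.norm((a-b)[:2]))
pt("tick S",(348,205),(330,180),S,.086)
c=[pt("plateS",x,(330,180),S,.012) for x in [(105,128),(520,130),(570,490),(125,487)]]
print([np.linalg.norm(c[i]-c[(i+1)%4]).round(4) for i in range(4)], np.mean(c,0))
pt("pin T",(588,328),(295,180),T,.084); pt("pin S",(163,157),(165,205),S,.084)
c=[pt("rack",x,(295,180),T,.04) for x in [(160,130),(665,300),(620,435),(112,262)]]
print([np.linalg.norm(c[i]-c[(i+1)%4]).round(4) for i in range(4)], np.mean(c,0))
c=[pt("rackS",x,(165,205),S,.04) for x in [(105,170),(760,228),(742,370),(65,312)]]
print([np.linalg.norm(c[i]-c[(i+1)%4]).round(4) for i in range(4)], np.mean(c,0))
pt("disc T",(220,210),(295,180),T,.066); pt("disc S",(633,240),(165,205),S,.066)
E
```

```text
earhole T [0.5878 0.1441 0.049 ]
barrelend T [0.5187 0.1604 0.092 ]
0.07097786572648218
plate [0.5963 0.2066 0.012 ]
plate [0.5681 0.0825 0.012 ]
plate [0.4415 0.1103 0.012 ]
plate [0.4695 0.2354 0.012 ]
[np.float64(0.1273), np.float64(0.1297), np.float64(0.1282), np.float64(0.13)] [0.51883251 0.15870197 0.012     ]
earhole S [0.5895 0.1425 0.049 ]
barrelend S [0.5219 0.1579 0.092 ]
0.06932301006060422
tick S [0.5431 0.1459 0.086 ]
plateS [0.4464 0.1094 0.012 ]
plateS [0.474  0.2342 0.012 ]
plateS [0.6033 0.2036 0.012 ]
plateS [0.5756 0.0786 0.012 ]
[np.float64(0.1278), np.float64(0.1328), np.float64(0.128), np.float64(0.1328)] [0.52482933 0.15643415 0.012     ]
pin T [ 0.503  -0.2719  0.084 ]
pin S [ 0.5054 -0.2734  0.084 ]
rack [ 0.5752 -0.1291  0.04  ]
rack [ 0.5177 -0.3074  0.04  ]
rack [ 0.4698 -0.2914  0.04  ]
rack [ 0.5277 -0.1126  0.04  ]
[np.float64(0.1874), np.float64(0.0505), np.float64(0.188), np.float64(0.0503)] [ 0.52261837 -0.2101374   0.04      ]
rackS [ 0.4737 -0.2946  0.04  ]
rackS [ 0.533  -0.1136  0.04  ]
rackS [ 0.5788 -0.1268  0.04  ]
rackS [ 0.5203 -0.3093  0.04  ]
[np.float64(0.1905), np.float64(0.0477), np.float64(0.1917), np.float64(0.0489)] [ 0.52643724 -0.21106838  0.04      ]
disc T [ 0.5436 -0.1483  0.066 ]
disc S [ 0.5473 -0.1505  0.066 ]
```

```bash
cat >> h.py <<'E'
def q(a): return [0.,float(np.cos(a/2)),float(np.sin(a/2)),0.]
def wrist(name):
    st=manip.read_state(); d=cams.get_image("wrist"); cv2.imwrite(f"pics/{name}.png",d["frame"][:,:,::-1])
    np.savez(f"pics/{name}.npz",K=d["K"],T=d["T_tool_cam"],p=st["tool_pos"],o=st["orientation"])
    return st
def wz(name,u,v,z):
    """wrist pixel -> world at height z"""
    d=np.load(f"pics/{name}.npz"); K=d["K"]; f=K[0,0]
    x=np.array([u-K[0,2],v-K[1,2]]); r=np.linalg.norm(x); th=r/f
    w=np.array([*(x/max(r,1e-9)*np.sin(th)),np.cos(th)])
    R=Rn.from_quat(np.roll(d["o"],-1)).as_matrix(); T=d["T"]
    c=R@T[:3,3]+d["p"]; w=R@T[:3,:3]@w
    return c+w*(z-c[2])/w[2]
def wproj(name,X):
    d=np.load(f"pics/{name}.npz"); K=d["K"]; f=K[0,0]
    R=Rn.from_quat(np.roll(d["o"],-1)).as_matrix(); T=d["T"]
    c=T[:3,:3].T@(R.T@(np.array(X)-d["p"])-T[:3,3])
    th=np.arccos(c[2]/np.linalg.norm(c)); h=c[:2]/np.linalg.norm(c[:2])
    return K[:2,2]+f*th*h
E
python3 - <<'E'
from h import *
manip.grip(0.5)
manip.reach([.504,-.2725,.14],q(1.26))
st=wrist("w1"); print(st["clock"],st["tool_pos"],st["q"],st["width"])
f=cv2.imread("pics/w1.png")
for z in (.084,.04):
    print(wproj("w1",[.504,-.2725,z]))
E
```

```text
2.3 [ 0.50380658 -0.27354814  0.14033739] [-5.70768345e-01  3.86587243e-01  1.63395383e+00 -5.71479849e-04
  1.12027199e+00 -2.58542914e-01] 0.49991916419094884
[281.00254083 231.17086057]
[280.91606537 211.57269979]
```

View pics/w1.png

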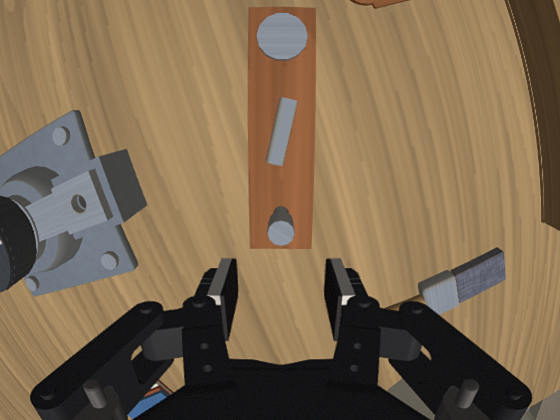

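The wrist view shows the plain head at (281,232), about where predicted (281,231). The T-bar at (282,130) and disc at (282,36) are the other two. Next, a crop for a finer measurement.

```bash
python3 - <<'E'
import cv2
f=cv2.imread("pics/w1.png")
cv2.imwrite("pics/w1c.png",cv2.resize(f[195:255,240:320],None,fx=10,fy=10,interpolation=cv2.INTER_CUBIC))
E
```

```text
(no output)
```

View pics/w1c.png

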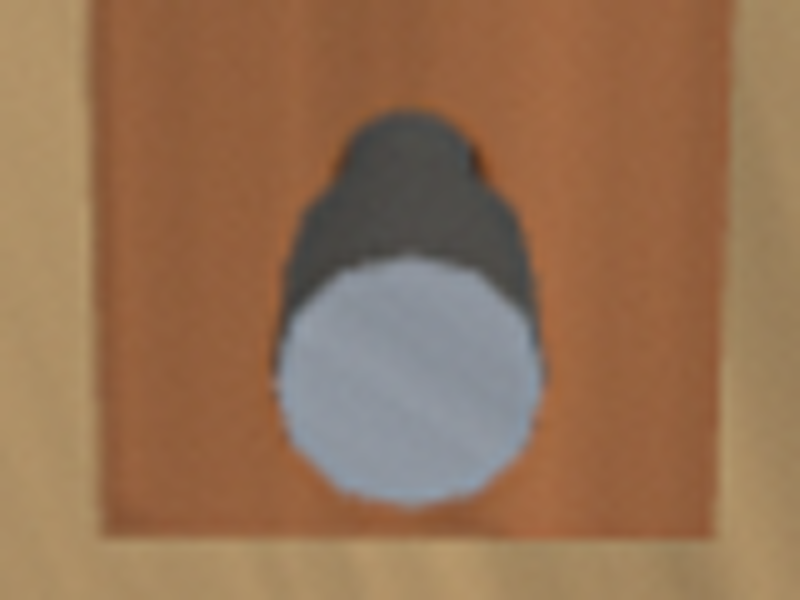

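```bash
python3 - <<'E'
from h import *
p=wz("w1",*crop(411,381,240,195,10),.084); print("pin",p)
manip.movel([p[0],p[1],.052],speed=0.12,stop_force=8)
st=manip.read_state(); print(st["tool_pos"],st["ft_force"])
manip.grip(0.0)
st=manip.read_state(); print(st["clock"],st["tool_pos"],st["ft_force"],st["wrist_torque"],st["width"])
wrist("w2")
E
```

```text
pin [ 0.50345937 -0.27341789  0.084     ]
[ 0.50389934 -0.27390008  0.05247421] [-0.06936581  0.72274805 -0.51077647]
3.5833 [ 0.504068   -0.27378509  0.05304291] [-1.0395068   0.22657655  5.72691902] [0.05403456 0.154      0.04349855] 0.19020916282076908
```

View pics/w2.png

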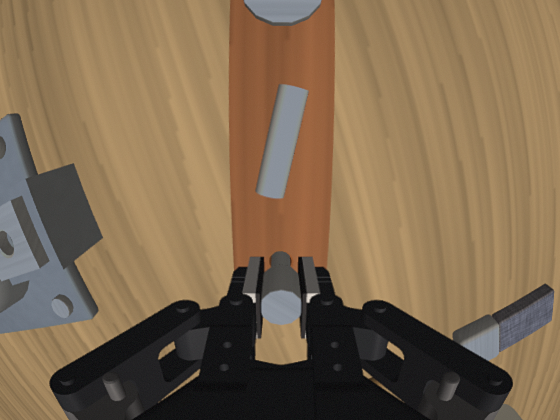

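View there.

The pin is gripped: width is 0.19 and the head sits between the pads at (281,300). Next I lift and go to hover over the ear.

```bash
python3 - <<'E'
from h import *
st=manip.read_state();p=st["tool_pos"]
manip.movel([.5037,-.2736,.145],speed=0.12)
print(manip.solve_ik([.589,.1435,.145],q(2.91)))
manip.reach([.589,.1435,.145],q(2.91))
manip.movel([.589,.1435,.125],speed=0.1)
st=wrist("w3"); print(st["clock"],st["tool_pos"],st["width"],st["ft_force"],st["wrist_torque"])
f=cv2.imread("pics/w3.png")
cv2.imwrite("pics/w3c.png",cv2.resize(f[190:310,200:360],None,fx=5,fy=5,interpolation=cv2.INTER_CUBIC))
print(wproj("w3",[.589,.1435,.049]),wproj("w3",[.589,.1435,.083]))
E
```

```text
[ 1.69310502e-01  4.23356278e-01  1.55511947e+00 -4.44089210e-16
  1.16311691e+00 -1.16989317e+00]
6.475 [0.58853303 0.14241956 0.12439504] 0.1895864109468216 [ 1.18168822  0.04743241 -1.18434695] [-0.02798739  0.00622009 -0.00137284]
[281.9898931  223.68092299] [282.09093002 241.6150403 ]
```

View pics/w3.png

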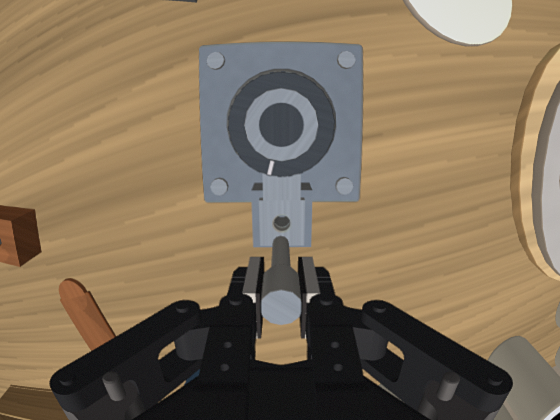

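View pics/w3c.png

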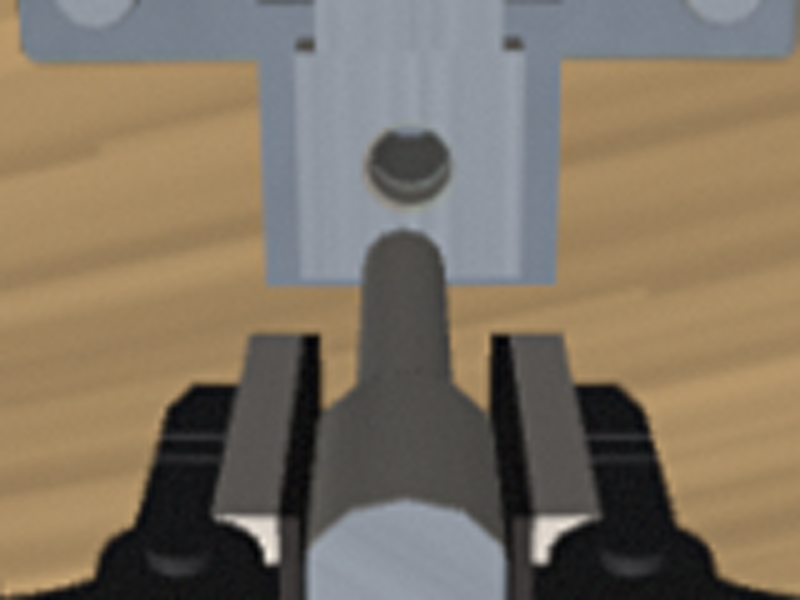

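```bash
python3 - <<'E'
from h import *
f=cv2.imread("pics/w3.png")
cv2.imwrite("pics/w3d.png",cv2.resize(f[225:330,245:320],None,fx=8,fy=8,interpolation=cv2.INTER_CUBIC)[:, :])
cv2.imwrite("pics/w3e.png",cv2.resize(f[205:275,245:320],None,fx=8,fy=8,interpolation=cv2.INTER_CUBIC)[:, :])
d=np.load("pics/w3.npz"); p=d["p"]; R=Rn.from_quat(np.roll(d["o"],-1)).as_matrix(); print("R",R.round(4).tolist())
h=wz("w3",*crop(408.5,167,200,190,5),.049); print("hole",h, "in tool", R.T@(h-p))
t=np.linspace(0,2*np.pi,60)
def circ(r,zt):  # tool z
    P=[wproj("w3",p+R@np.array([r*np.cos(a),r*np.sin(a),zt])) for a in t]; P=np.array(P); return P
# foot at tool z=+.043 ; head top at .043-.074
for n,r,z in (("foot3",3,.043),("sh5",5,.039),("headtop",9,-.031),("headbot",9,-.007)):
    P=circ(r/1e3,z); print(n,P.min(0).round(1),P.max(0).round(1),P.mean(0).round(1))
E
```

```text
R [[-0.9729, 0.2311, -0.0018], [0.2311, 0.9729, -0.0004], [0.0017, -0.0008, -1.0]]
hole [0.58838648 0.14313992 0.049     ] in tool [0.00018308 0.00073068 0.07539487]
foot3 [275.3 235.7] [285.  244.7] [280.2 240.1]
sh5 [271.9 235. ] [288.4 250.2] [280.1 242.5]
headtop [257.9 288.3] [301.5 324.2] [279.7 306.2]
headbot [261.1 262.3] [298.7 295.1] [279.9 278.7]
```

View pics/w3d.png

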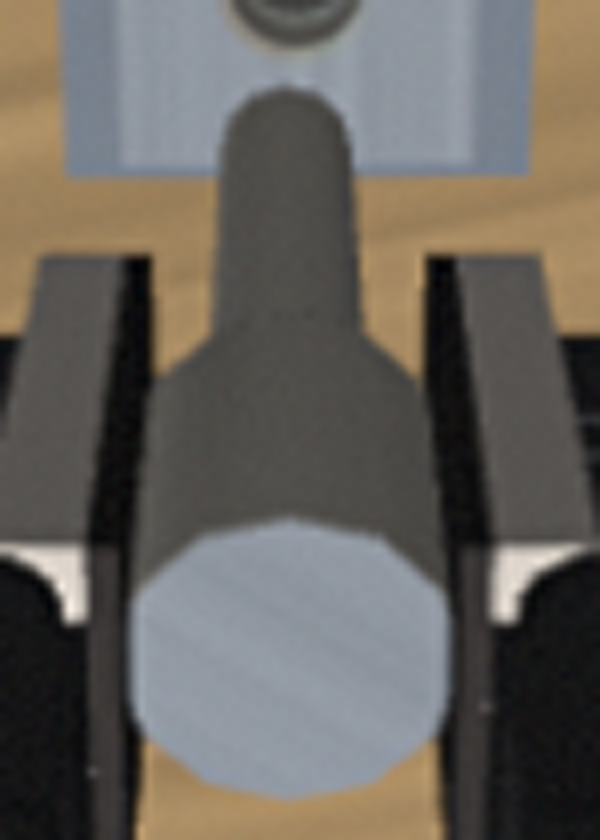

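View pics/w3e.png

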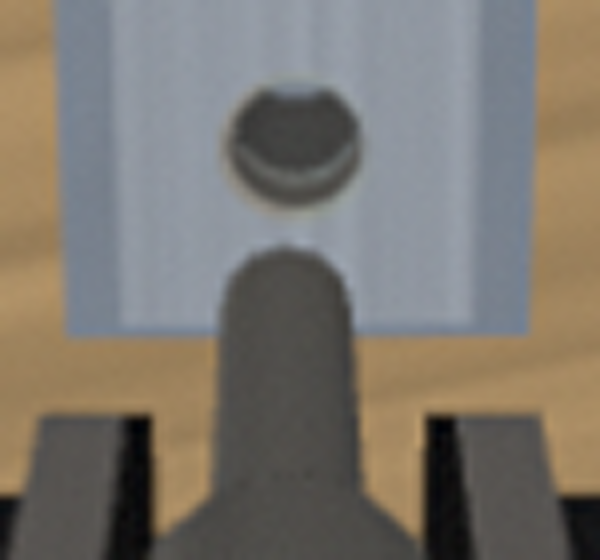

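```bash
cat >> h.py <<'E'
def mv(x,y,z,a,speed=.08,stop=None,tries=1):
    """movel with steady-state error correction in xy"""
    r=manip.movel([x,y,z],q(a),speed,stop)
    for _ in range(tries):
        if r: return r
        manip.dwell(.05); p=manip.read_state()["tool_pos"]; e=np.array([x,y,z])-p
        r=manip.movel([x+e[0],y+e[1],z+e[2]],q(a),.03,stop)
    return r
E
python3 - <<'E'
from h import *
h=wz("w3",281.4,222.8,.049); print(h)
mv(h[0],h[1],.097,2.91,.08,6)
st=wrist("w4"); print(st["clock"],st["tool_pos"],st["ft_force"])
f=cv2.imread("pics/w4.png")
cv2.imwrite("pics/w4e.png",cv2.resize(f[205:285,235:325],None,fx=8,fy=8,interpolation=cv2.INTER_CUBIC))
d=np.load("pics/w4.npz"); p=d["p"]; R=Rn.from_quat(np.roll(d["o"],-1)).as_matrix()
t=np.linspace(0,2*np.pi,60)
P=np.array([wproj("w4",h+.006*np.array([np.cos(a),np.sin(a),0])) for a in t]);print("hole",P.min(0),P.max(0))
P=np.array([wproj("w4",p+R@np.array([.005*np.cos(a),.005*np.sin(a),.039])) for a in t]);print("sh",P.min(0),P.max(0))
P=np.array([wproj("w4",p+R@np.array([.003*np.cos(a),.003*np.sin(a),.043])) for a in t]);print("foot",P.min(0),P.max(0))
E
```

```text
[0.5882564  0.14324417 0.049     ]
7.325 [0.58831783 0.14323171 0.09730328] [-0.44359143 -0.83733505 -0.9569191 ]
hole [270.69224009 228.06881758] [289.5929245  245.64811736]
sh [271.91680905 235.01131654] [288.35552423 250.19005418]
foot [275.3119066  235.70988833] [284.99410205 244.67787277]
```

View pics/w4e.png

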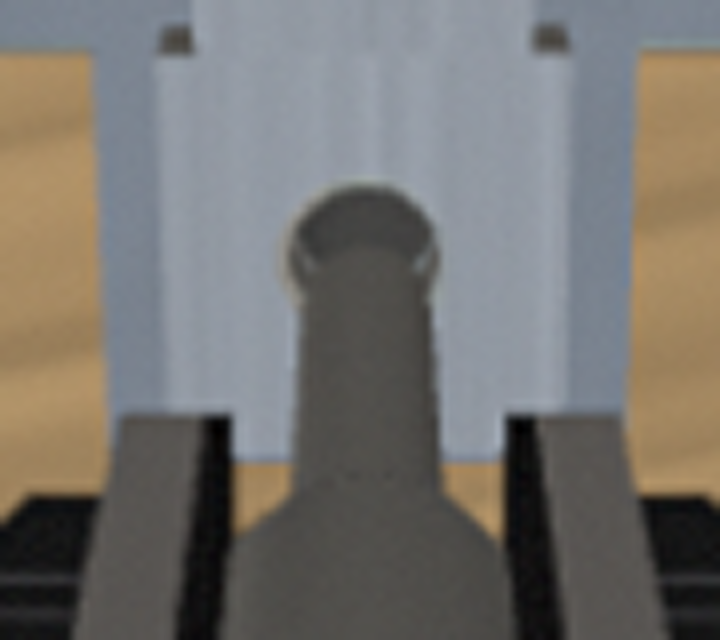

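```bash
python3 - <<'E'
from h import *
x,y=.58826-.00036,.14324-.0002
mv(x,y,.093,2.91,.05,6)
st0=manip.read_state(); e=np.array([x,y])-st0["tool_pos"][:2]; print(e,st0["tool_pos"],st0["ft_force"])
r=manip.movel([x+e[0],y+e[1],.074],q(2.91),.03,8)
st=manip.read_state(); print(r,st["clock"],st["tool_pos"],st["ft_force"]-st0["ft_force"])
if not r:
    r=manip.movel([x+e[0],y+e[1],.0570],q(2.91),.03,8)
    st=manip.read_state(); print(r,st["clock"],st["tool_pos"],st["ft_force"]-st0["ft_force"])
wrist("w5")
f=cv2.imread("pics/w5.png")
cv2.imwrite("pics/w5e.png",cv2.resize(f[185:305,210:350],None,fx=5,fy=5,interpolation=cv2.INTER_CUBIC))
E
```

```text
[-2.84679918e-04 -6.95916329e-05] [0.58818468 0.14310959 0.09329239] [ 0.02771712 -0.37591146 -1.67402486]
False 8.7167 [0.587592   0.14293843 0.07393438] [0.26925001 0.8355831  0.40791206]
True 9.25 [0.5874803  0.14293179 0.05800687] [ 0.17900463 -0.46451341  7.24541535]
```

View pics/w5e.png

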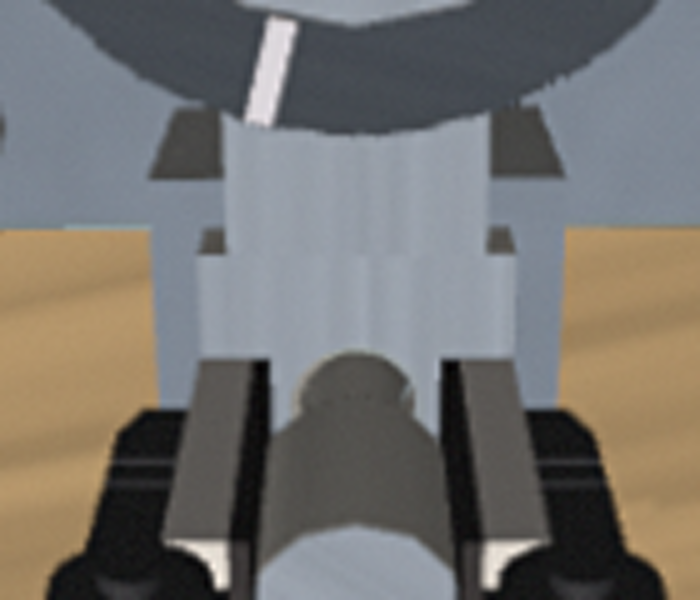

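The pin went in with no resistance and bottomed at TCP z = 0.058, which matches full depth; its head is over the hole at (355,395) in the crop. Now I release it and measure the ring.

```bash
python3 - <<'E'
from h import *
manip.grip(0.45)
p=manip.read_state()["tool_pos"]
manip.movel([p[0],p[1],.15],speed=.15)
print(manip.solve_ik([.52,.159,.05],q(3.61)),manip.solve_ik([.52,.159,.05],q(2.1)))
manip.reach([.52,.159,.15],q(3.61))
manip.grip(0.92)
st=wrist("w6"); print(st["clock"],st["tool_pos"],st["width"],st["ft_force"],st["wrist_torque"])
f=cv2.imread("pics/w6.png")
cv2.imwrite("pics/w6c.png",cv2.resize(f[150:300,200:360],None,fx=4,fy=4,interpolation=cv2.INTER_CUBIC))
print(wproj("w6",[.52,.159,.092]),wproj("w6",[.52,.159,.086]))
E
```

```text
[ 2.19056140e-01  4.64666131e-01  1.79434896e+00 -4.44089210e-16
  8.82577566e-01 -1.82014753e+00] [ 2.19056140e-01  4.64666131e-01  1.79434896e+00 -4.44089210e-16
  8.82577566e-01 -3.10147534e-01]
11.55 [0.52020567 0.15890226 0.14995613] 0.9176901607367854 [0.25348894 0.32029277 0.18204188] [-0.0104038   0.03675421 -0.01500797]
[280.35793308 231.17251482] [280.37350997 228.10681734]
```

View pics/w6.png

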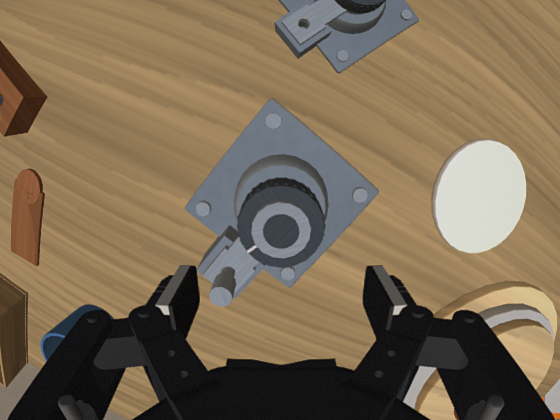

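View pics/w6c.png

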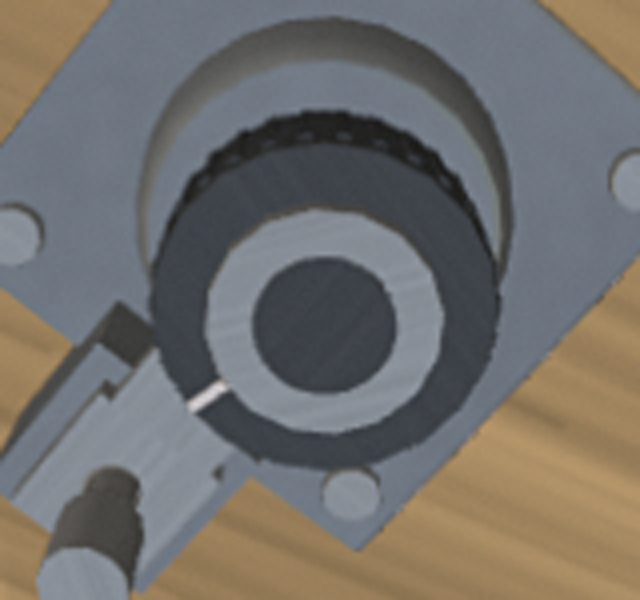

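```bash
python3 - <<'E'
from h import *
a=wz("w6",*crop(325,323,200,150,4),.092); print("barrel end",a)
f=cv2.imread("pics/w6.png")
def cen(c,z,r):
    P=np.array([wproj("w6",[c[0]+r*np.cos(t),c[1]+r*np.sin(t),z]) for t in np.linspace(0,6.28,90)])
    P=(P-[200,150]+.5)*4-.5; return P.min(0).round(1),P.max(0).round(1)
print("ring proj",cen(a,.086,.030),"obs 152..500, ?..468"); print("end",cen(a,.092,.020),"obs 206..445, 208..433")
print("dist to pin",np.hypot(a[0]-.5876,a[1]-.143))
print((wproj("w6",[.5876,.143,.089])-[200,150]+.5)*4-.5)
E
```

```text
barrel end [0.51934337 0.15905215 0.092     ]
ring proj (array([149.2, 137.5]), array([500.8, 469.1])) obs 152..500, ?..468
end (array([204.3, 206.1]), array([445.6, 432.7])) obs 206..445, 208..433
dist to pin 0.07011875512389218
[ 82.42948403 586.80785453]
```

```bash
python3 - <<'E'
from h import *
x,y=.5193,.1590
mv(x,y,.11,3.61,.12,8)
st=manip.read_state(); e=np.array([x,y])-st["tool_pos"][:2]; print(st["clock"],st["tool_pos"],st["ft_force"],st["wrist_torque"])
r=manip.movel([x+e[0],y+e[1],.051],q(3.61),.08,6)
st=manip.read_state(); print(r,st["clock"],st["tool_pos"],st["ft_force"],st["wrist_torque"],st["q"])
if not r:
    manip.grip(0.0)
    st=manip.read_state(); print(st["clock"],st["tool_pos"],st["ft_force"],st["wrist_torque"],st["q"],st["width"],st["effort"])
wrist("w7")
E
```

```text
12.3833 [0.51927862 0.15898854 0.11028343] [-0.79702674 -0.61650035 -0.67230397] [ 0.02058921  0.0096249  -0.0023609 ]
False 13.2667 [0.51966272 0.15910373 0.05120799] [ 0.33096717 -1.05439738  0.12039228] [-0.03926692  0.04173429  0.016154  ] [ 2.19367929e-01  4.62456635e-01  1.79430683e+00  1.95266701e-05
  8.84292747e-01 -1.81986686e+00]
13.5833 [0.51998541 0.15907497 0.05199047] [-0.08846825 -1.10845227  4.98395885] [-0.01034236  0.16296227 -0.06916113] [ 2.19255516e-01  4.61183576e-01  1.79394189e+00 -1.10502931e-04
  8.84663326e-01 -1.81985075e+00] 0.6850228066321327 [ 3.22191864e-01 -4.42584336e+01 -1.60997397e+01  8.07759119e-02
 -3.14526223e-01  3.14555882e-04]
```

View pics/w7.png

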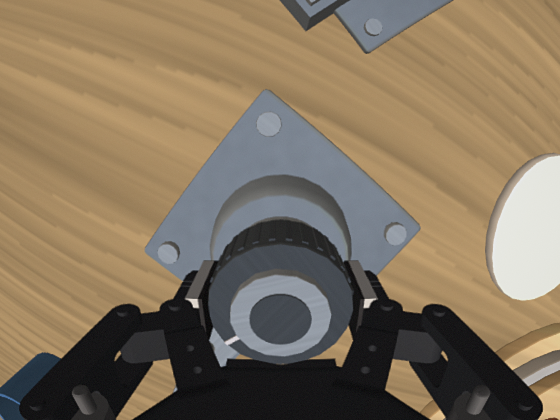

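```bash
cat > turn.py <<'E'
from h import *
import sys
total=float(sys.argv[1]); big=float(sys.argv[2]); lim=float(sys.argv[3])
st=manip.read_state(); qc=st["q"].copy(); q60=qc[5]
done=0; T=[]
while done<total:
    done+=big; qc[5]=q60+done; manip.move_j(qc)
    ts=[]
    for _ in range(4):
        manip.dwell(.02); s=manip.read_state(); ts.append(s["wrist_torque"][2])
    t=np.mean(ts); print(round(s["clock"],2),round(done,3),round(s["q"][5]-q60,4),"tz",round(t,3),"F",s["ft_force"].round(1),"w",round(s["width"],3),"e6",round(s["effort"][5],3))
    if t>lim: break
print(s["tool_pos"],s["q"])
E
python3 turn.py 0.3 0.05 0.55
```

```text
13.95 0.05 0.0486 tz 0.223 F [-0.4 -0.6  0.4] w 0.685 e6 0.215
14.27 0.1 0.0983 tz 0.336 F [-0.2 -0.8  1.2] w 0.686 e6 0.317
14.58 0.15 0.1483 tz 0.373 F [-0.6 -1.   2. ] w 0.687 e6 0.369
14.9 0.2 0.1983 tz 0.37 F [-0.8 -0.8  2.1] w 0.688 e6 0.37
15.22 0.25 0.2483 tz 0.369 F [-0.7 -1.   2.5] w 0.685 e6 0.37
15.53 0.3 0.2983 tz 0.343 F [-1.7 -2.2  2.5] w 0.686 e6 0.37
[0.52005761 0.15903526 0.05209443] [ 2.19211729e-01  4.61011280e-01  1.79390049e+00 -2.17504862e-04
  8.84646982e-01 -1.52152301e+00]
```

```bash
sed -i 's/if t>lim/if max(t,s["effort"][5])>lim/' turn.py; python3 turn.py 1.0 0.04 0.47
```

```text
15.85 0.04 0.0386 tz 0.383 F [-0.4 -1.5  1.9] w 0.687 e6 0.376
16.17 0.08 0.0786 tz 0.385 F [-0.5 -1.4  2.8] w 0.686 e6 0.376
16.48 0.12 0.1186 tz 0.381 F [-1.1 -1.8  3.3] w 0.687 e6 0.376
16.8 0.16 0.1586 tz 0.357 F [-0.6 -1.8  2.5] w 0.688 e6 0.376
17.12 0.2 0.1986 tz 0.392 F [-0.3 -1.6  2.3] w 0.685 e6 0.376
17.43 0.24 0.2386 tz 0.344 F [-0.8 -2.5  2.9] w 0.686 e6 0.376
17.75 0.28 0.2787 tz 0.387 F [-0.1 -2.4  1.9] w 0.684 e6 0.376
18.07 0.32 0.3187 tz 0.355 F [ 0.4 -2.5  2.3] w 0.689 e6 0.377
18.38 0.36 0.3587 tz 0.362 F [ 1.  -1.8  2.4] w 0.685 e6 0.377
18.7 0.4 0.3986 tz 0.366 F [ 0.7 -1.8  2.8] w 0.686 e6 0.377
19.02 0.44 0.4386 tz 0.369 F [-0.3 -2.3  2. ] w 0.688 e6 0.377
19.33 0.48 0.4786 tz 0.387 F [ 0.7 -3.2  2.3] w 0.687 e6 0.377
19.65 0.52 0.5187 tz 0.413 F [ 1.3 -4.4  2.3] w 0.689 e6 0.377
19.97 0.56 0.5586 tz 0.381 F [ 0.3 -3.1  1.4] w 0.687 e6 0.377
20.28 0.6 0.5986 tz 0.382 F [-0.5 -4.4  2.9] w 0.683 e6 0.377
20.6 0.64 0.6386 tz 0.387 F [-0.5 -3.4  2.7] w 0.691 e6 0.377
20.92 0.68 0.6787 tz 0.379 F [ 0.9 -2.9  2.3] w 0.684 e6 0.377
21.23 0.72 0.7187 tz 0.347 F [-0.7 -4.3  2.7] w 0.685 e6 0.377
21.55 0.76 0.7587 tz 0.367 F [ 0.3 -3.9  2.9] w 0.688 e6 0.377
21.87 0.8 0.7985 tz 0.518 F [-0.5 -4.8  2.4] w 0.686 e6 0.525
[0.51999851 0.15898475 0.05207421] [ 2.19226083e-01  4.61015494e-01  1.79397085e+00 -3.71483784e-04
  8.84692499e-01 -7.23023543e-01]
```

```bash
python3 turn.py 0.12 0.02 0.74
```

```text
22.18 0.02 0.0193 tz 0.582 F [-0.3 -4.5  3.1] w 0.69 e6 0.61
22.5 0.04 0.0394 tz 0.706 F [ 0.1 -4.7  3. ] w 0.684 e6 0.701
22.82 0.06 0.0594 tz 0.786 F [ 0.4 -4.4  2.9] w 0.685 e6 0.79
[0.52002247 0.15898735 0.05207983] [ 2.19255590e-01  4.61032894e-01  1.79391165e+00 -4.36494949e-04
  8.84732730e-01 -6.63582449e-01]
```

```bash
python3 - <<'E'
from h import *
manip.dwell(.3); s=manip.read_state(); print(s["effort"][5],s["wrist_torque"][2])
manip.grip(0.92)
s=manip.read_state(); p=s["tool_pos"]; print(p,s["width"],s["ft_force"],s["wrist_torque"])
manip.movel([p[0],p[1],.20],speed=.12)
st=wrist("w8"); print(st["clock"],st["ft_force"])
for n in("top","scene"): cv2.imwrite(f"pics/{n}9.png",cams.get_image(n)["frame"][:,:,::-1])
f=cv2.imread("pics/w8.png")
cv2.imwrite("pics/w8c.png",cv2.resize(f[120:270,190:370],None,fx=4,fy=4,interpolation=cv2.INTER_CUBIC))
def pr(X): return (wproj("w8",X)-[190,120]+.5)*4-.5
for X in([.5876,.143,.089],[.5876,.143,.049],[.5193,.159,.092]): print(pr(X))
t=cv2.imread("pics/scene9.png");cv2.imwrite("pics/scene9c.png",cv2.resize(t[160:270,310:450],None,fx=5,fy=5,interpolation=cv2.INTER_CUBIC))
E
```

```text
0.7881212420761585 0.7990400693160783
[0.52006477 0.15958538 0.05198351] 0.9208968674516774 [1.36612147 0.02738419 0.76616827] [ 0.05376062 -0.02710737  0.01116741]
24.8333 [ 0.59280515 -0.044497   -0.73854362]
[502.02567041 631.85579395]
[486.76814528 555.57684087]
[361.64528534 364.3326405 ]
```

View pics/w8c.png

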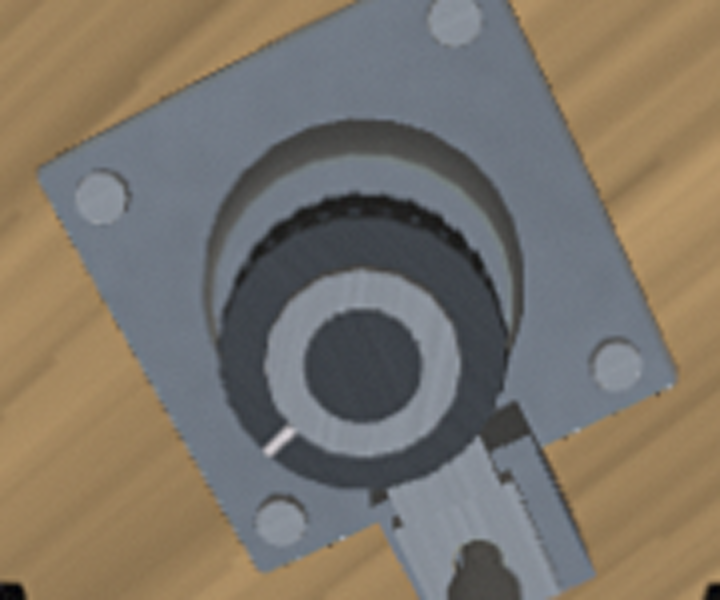

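View pics/scene9.png

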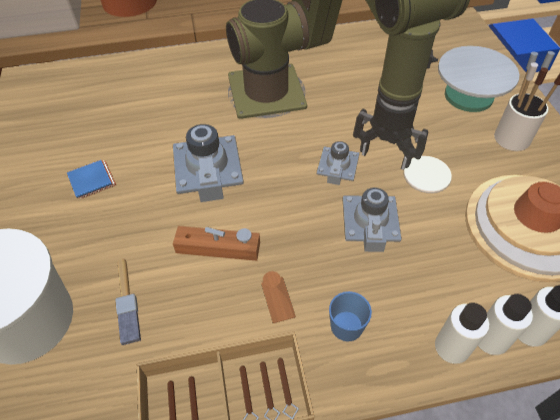

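View pics/scene9c.png

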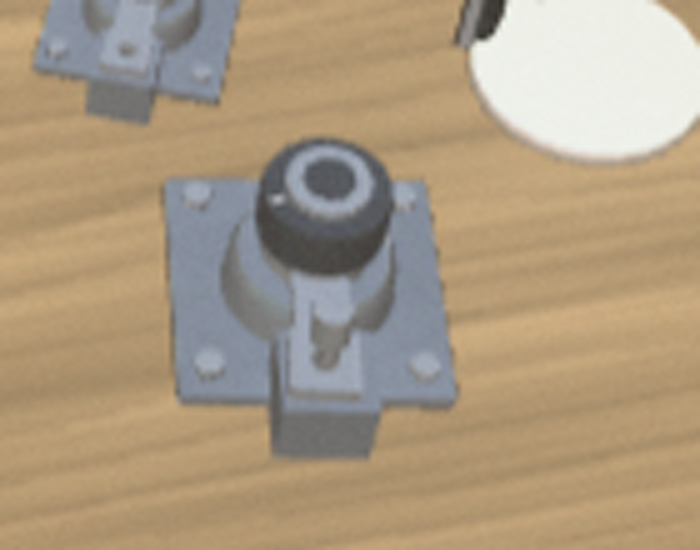

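View pics/w8.png

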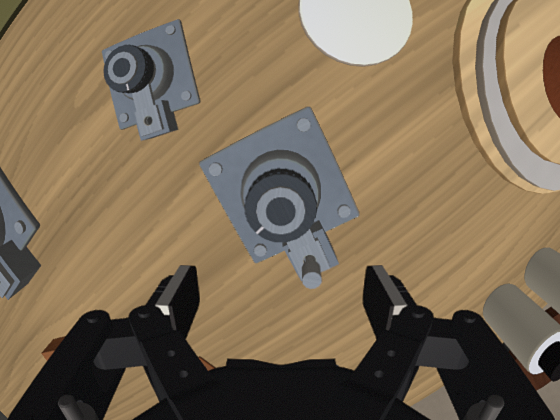

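```bash
python3 - <<'E'
from h import *
f=cv2.imread("pics/w8.png"); a=cv2.resize(f[245:295,285:340],None,fx=10,fy=10,interpolation=cv2.INTER_CUBIC)
t=cv2.imread("pics/scene9.png"); b=cv2.resize(t[210:260,350:405],None,fx=10,fy=10,interpolation=cv2.INTER_CUBIC)
c=np.hstack([a,b])[:, :]; cv2.imwrite("pics/pinchk.png",cv2.resize(c,None,fx=.7,fy=.7))
S=cams.get_image("scene")
def sp(X):
    c=S["R"]@np.array(X)+S["t"]; u=S["K"]@c/c[2]; return u[:2]
for z in(.049,.083,.089,.095):
    print(z,((sp([.5876,.143,z])-[350,210]+.5)*7).round(0)+[385,0],((wproj("w8",[.5876,.143,z])-[285,245]+.5)*7).round(0))
E
```

```text
0.049 [569. 149.] [188.  98.]
0.083 [584.  87.] [210. 210.]
0.089 [587.  76.] [214. 232.]
0.095 [589.  65.] [219. 254.]
```

View pics/pinchk.png

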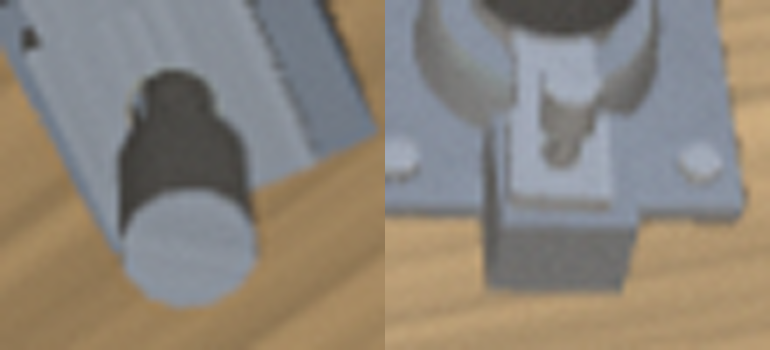

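The scene view agrees with full depth. The wrist crop shows the head 2–3 mm off vertical over the hole, about 0.05 rad, which fits the hole clearance and is under 0.15 rad. I'm handing in.

```bash
python3 - <<'E'
from h import *
manip.job_done(); s=manip.read_state(); print(s["clock"],s["ft_force"])
E
```

```text
the job is handed in; nothing more can be done
the job is handed in; nothing more can be done
```

I moved the plain-headed pin from the rack into the ear and housing of the middle-sized unit. I then turned the lock ring clockwise until it was snug, let go, backed off and handed the job in after about 25 s; no verdict was reported.

- **Housing:** I chose the middle-sized of the three; its foot plate measured 127–133 mm against the 130 mm given.
- **Pin:** it went in without resistance and met the bottom at about 7 N, with the tool at 58 mm, which is the height for fully down.
- **Ring:** it ran freely at about 0.38 N m, came home at about 1.07 rad, and I stopped it at 0.79 N m after about 1.16 rad. By calculation that puts about 7.7 N on the pin, between the 5 N needed and the 14 N limit.
- **Last pictures:** the pin is in place, the tick has moved well round clockwise, the ear is still aligned over the housing, and the other things look where they were.
- **Disagreements:**
  - The pin's head stood 2–3 mm off the position I predicted for an upright pin, a lean of about 0.05 rad. That fits the play in the holes and is under the 0.15 rad limit.
  - The scene camera read about 2–3 mm off the top camera, so I used the wrist camera for the fine positioning.

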